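# Put a beaker on the drying peg and draw the telescopic arm out to the mark

### The job

Turn the washed beaker that lies in the blue cradle upside down over the white drying peg, so that its rim rests on the peg's round seat, and let go of it. Then squeeze the grip head of the telescoping arm so that the green lock button is pushed in, draw the arm out until its red pointer stands at the red mark on the scale, and finish holding it there: the arm springs back if you let go, so the program ends with the head still gripped and the beaker still on its peg. Leave the can and the vials alone.

Things in the scene. Friction and masses are not known exactly. Their poses are not given: they have to be found in the camera images.
- beaker: Clear glass beaker, 45 mm diameter, 57 mm tall, 30 g. Origin: centre of its outer bottom; +z points to the open mouth. At first it lies level in the cradle, mouth away from the robot, axis 35 mm above the bench. Gripped across its diameter by a tool tilted 45 degrees towards the mouth, a half turn about the tool axis brings it mouth down.
- beaker_mouth (a point): Centre of the beaker's open rim, 57 mm along +z from its origin (inside depth about 54 mm).
- cradle: Fixed blue plate 74 x 50 x 6 mm with two steel rods (6 mm thick, 26 mm apart, top 17 mm above the bench) along its x axis, in which the beaker lies. Origin: centre of the underside.
- drying_stand: Fixed grey stand, base 100 (x) x 440 (y) x 10 mm. Origin: on the bench under the grip head at home; the arm extends along its +y axis (to the robot's left) out of a 28 mm square aluminium tube (ends at y = -22 mm, axis 70 mm up). In front lies a white scale rule along y (centre x = -37 mm, top 28 mm up, ticks every 10 mm). Drip trough 26 mm high at y = 155 to 265 mm.
- slide_arm (a joint): Extension of the telescoping arm in m: 0 home (start), 0.11 at most, along the stand's +y axis. Locked at home (0.5 mm play) unless the release button is pushed in; a spring pulls it back home with 2.5 to 3.5 N, friction 0.5 N. Once out, the lock does not catch until it is home again.
- grip_head (a point): Centre of the black grip head on the arm, 28 (x) x 34 (y) x 36 mm (z 52 to 88 mm above the bench), frame parallel to the stand's; moves with the arm. Grip it from above with fingers closing along the stand's x axis: one finger on the green button on its -x face, the other on its plain +x face.
- release_button (a joint): Travel of the green spring button (16 mm wide, 18 mm high, on the -x face of the grip head, standing 5 mm proud) in m: 0 out, 0.005 flush with the face. Needs about 3 N to start and 6 N when flush; the arm is free from about 0.0035.
- pointer (a point): Tip of the red pointer fixed to the grip head, 31 mm above the bench, over the scale rule; its y in the stand's frame equals the arm's extension.
- peg_seat (a point): Centre of the top face of the white round seat (56 mm diameter, 84 mm above the bench) on the end of the arm, 125 mm in +y from the grip head; frame parallel to the stand's. From it the drying peg stands 42 mm up, 26 mm diameter at the foot tapering to 16 mm.
- mark_clip: Red mark clipped on the scale rule: 8 mm wide along the rule with a white line at its middle. Origin: centre of its underside, on the white line, on top of the rule; axes parallel to the stand's. The pointer's offset from it along y is the error to bring to zero.
- can: White can with black lid, 43 mm diameter, 65 mm tall, standing loose; leave alone. Origin: centre of the underside.
- vial_white: Glass vial with white cap, 22 mm diameter, 52 mm tall, standing loose; leave alone. Origin: centre of the underside.
- vial_black: Glass vial with black cap, 24 mm diameter, 60 mm tall, standing loose; leave alone. Origin: centre of the underside.

How it is judged:
By the outcome, as a careful person would: the job done as asked, in the order asked, and still so for the second after the job is handed in, while the arm keeps its last pose, push and grip.
It also fails if it takes over 54 s, if anything falls off the work surface, if the arm or the gripper's body presses on something with over 40 N, if the wrist force passes 120 N, or if a joint passes its speed limit or range.

### The arm

A 7-joint arm with a two-finger parallel gripper is mounted at the origin on a cart in front of the work surface, level with it; the furniture and walls round the work are solid. World frame = base frame: x ahead of the robot, y to its left, z up, the work surface at z = 0. Lengths are in m, angles in rad, forces in N, time in s.
With the tool pointing down it reaches from about 0.425 to 0.875 m from the base axis. Payload 4.7 kg.
Tool frame: the origin (TCP) lies between the finger pads; the fingertips stand 14 mm ahead of it and the grasp point (between the pads) lies 5 mm behind it; z points along the fingers, y is the line along which they close (so a half turn about z gives the same grasp; the last joint's range is limited). The gripper opens to 87 mm and grips with 3 to 60 N. Pads are 19 mm wide; open, the fingers measure 117 mm over their backs; the gripper's body (75 mm by 190 mm) begins 51 mm behind the grasp point.
Start: joints at [1.186, 0.321, -0.07, 1.45, 0.023, 1.371, -0.057], TCP at [0.252, -0.599, 0.237] pointing down, gripper open.
Joint ranges: [-2.86, 2.86], [-0.3, 2.09], [-1.38, 1.24], [0.06, 2.45], [-1.56, 4.7], [0.09, 2.05], [-2.69, 2.69]. Speed limits (rad/s): [2.57, 2.57, 3.14, 3.14, 3.14, 3.14, 3.14].

### API

Orientations are given as a rotation vector (axis times angle).
In Python, from bench import ctrl gives the robot as it stands.
- The arm moves only by the shell command python3 -m inch 'ROWS' [OPENING] [FORCE]. ROWS is JSON, a list of rows, each a list of 6 numbers: the shift along the world's x, y, z in mm, then the turn, a rotation vector about the world's x, y, z in degrees. In form: [[tx, ty, tz, rx, ry, rz], ...]. A call has 1 to 20 rows; each row is the pose to reach, as a shift and turn from the pose commanded when the call began; what a row does not reach only later rows make up. A row lasts 1/8 s, in which the tool goes at most 62.5 mm and 10.7 degrees, less where a joint would pass 70% of its speed; a pose out of reach is approached as far as the arm can. A call with a gripper value outside its range is refused whole. OPENING is the finger opening in mm, from 0 to 87, set as the call begins (- or left out, the last holds). The fingers move at their own pace and stop on an object; FORCE is the grip in N (left out, the last holds). Time passes only in rows, so rows that repeat a pose let the fingers close. It gives the time, the measured TCP pose, the force, the opening and the grip force at its end, in the units of the state.
- ctrl.get_state(): the state, without advancing time (a new reading comes with each control period).
- ctrl.get_image(name): name is "scene" or "top" or "wrist"; returns (picture, depth): 480x640x3 uint8, red, green, blue; 480x640 float32, m along the optical axis (not along the pixel's ray), 0 where there is no reading.
- ctrl.camera_params(name): a dict with "mtx" (3x3 intrinsics, pixels), "dist_coeffs" ([k1, k2, p1, p2, k3] as OpenCV has them; the pictures are not rectified), "T" (4x4, takes a point from camera to world coordinates). Camera axes: x right, y down, z forward; pixel columns grow to the right and rows downward; lengths in m; the calibration is good to about 2 mm. A picture is of the moment at which its call begins: read the wrist's pose just before it. camera_params takes no time and is no camera call; for the wrist camera it gives the pose at the moment of the call.
- ctrl.close_job(): hands the job in; it is judged then, once.
The state is a dict: "time": time; "joint_positions": joint angles; "qd": joint speeds; "joint_torque": joint torques, N m; "position": TCP position; "tool_rot": TCP orientation; "ft_force": force on the tool from outside, world axes, zero at the start; "torque": the same for the moment, N m; "grip_width": opening from 0.0 (shut) to 1.0 (fully open); "grip_force": force on a finger pad.
Only numpy, scipy, OpenCV 4.12 (cv2) and the standard library are available. Lean on these libraries where they do the work, as an engineer would, in place of code of your own. Each camera call takes 0.05 s, during which the arm holds its last target. There are 200 camera calls.

## Working session

There is one attempt and no reset: what is moved stays moved. The work goes in short steps, Python scripts to look and compute and a shell command to move; the robot and the scene stay as the last step left them, time stands still between calls to the robot, and variables do not carry over. Pictures are saved under pics/ and viewed, at most 10 in all, crops included, and the job is handed in when it is done.

```bash
mkdir -p pics; cat > h.py <<'E'
import numpy as np, cv2
from scipy.spatial.transform import Rotation as R
from bench import ctrl
def ray(cp,uv):
    uv=np.array(uv,float).reshape(-1,1,2)
    n=cv2.undistortPoints(uv,np.array(cp["mtx"],float),np.array(cp["dist_coeffs"],float)).reshape(-1,2)
    T=np.array(cp["T"]); d=np.c_[n,np.ones(len(n))]@T[:3,:3].T
    return T[:3,3],d
def onplane(cp,uv,z):
    o,d=ray(cp,uv); return o+d*((z-o[2])/d[:,2])[:,None]
def proj(cp,P):
    T=np.linalg.inv(np.array(cp["T"])); r=cv2.Rodrigues(T[:3,:3])[0]
    return cv2.projectPoints(np.array(P,float).reshape(-1,1,3),r,T[:3,3],np.array(cp["mtx"],float),np.array(cp["dist_coeffs"],float))[0].reshape(-1,2)
def snap(name,fn=None):
    cp=ctrl.camera_params(name); im,d=ctrl.get_image(name)
    if fn: cv2.imwrite("pics/"+fn,im[:,:,::-1])
    np.savez("last_%s.npz"%name,im=im,d=d,**{k:np.array(cp[k]) for k in("mtx","dist_coeffs","T")})
    return cp,im,d
def load(name):
    z=np.load("last_%s.npz"%name); return z,z["im"],z["d"]
E
python3 - <<'E'
from h import *
s=ctrl.get_state(); print(s["time"],s["position"],s["tool_rot"])
for n in("top","scene"):
    cp,im,d=snap(n,n+"0.png"); print(n,np.round(cp["T"],3).tolist())
E
```

```text
0.0 [ 0.2521454  -0.59853564  0.23545438] [-3.07751980e+00 -6.21967636e-01  8.01342831e-04]
top [[-0.001, -0.98, 0.197, 0.365], [-1.0, -0.002, -0.013, 0.113], [0.013, -0.197, -0.98, 0.95], [0.0, 0.0, 0.0, 1.0]]
scene [[-0.876, -0.265, 0.403, 0.182], [-0.481, 0.439, -0.759, 0.809], [0.024, -0.858, -0.512, 0.565], [0.0, 0.0, 0.0, 1.0]]
```

View pics/top0.png

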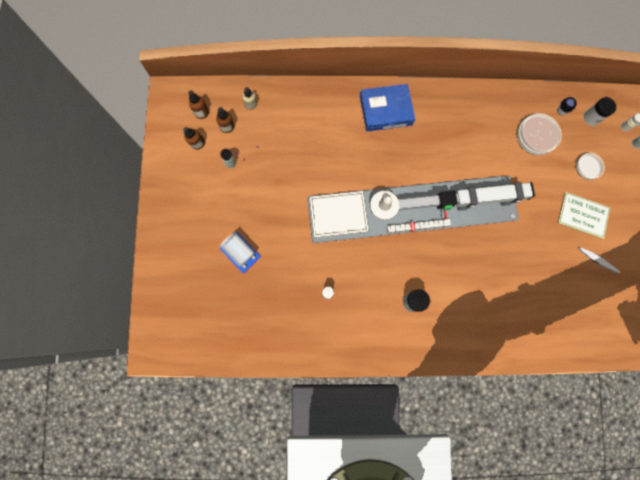

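View pics/scene0.png

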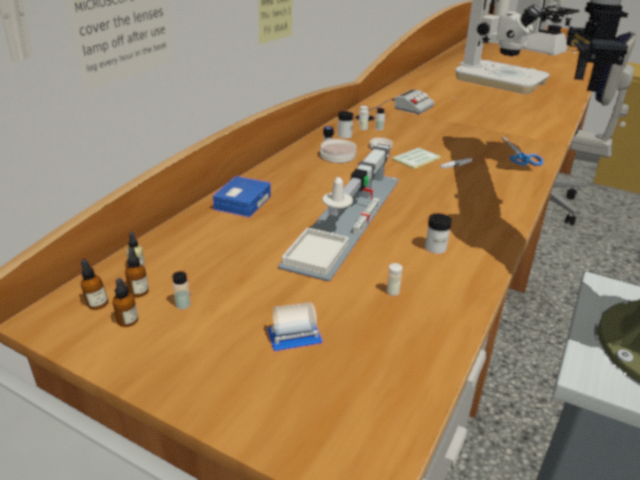

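The top view shows the cradle and beaker at (240,250), the seat and peg at (384,204), the head with its green button at (448,202), and the red mark at (412,227). The can is at (417,300), the white vial at (328,292) and the black vial at (229,157).

```bash
python3 - <<'E'
from h import *
cp,im,d=load("top")
a=cv2.resize(im[215:285,200:280],None,fx=5,fy=5,interpolation=cv2.INTER_CUBIC)
b=cv2.resize(im[175:245,300:540],None,fx=3.3,fy=3.3,interpolation=cv2.INTER_CUBIC)
c=np.zeros((350+b.shape[0],800,3),np.uint8); c[:350,:400]=a; c[350:,:b.shape[1]]=b[:,:800]
z2,im2,_=load("scene"); e=cv2.resize(im2[290:360,255:335],None,fx=5,fy=5,interpolation=cv2.INTER_CUBIC); c[:350,400:]=e
cv2.imwrite("pics/crop1.png",c[:,:,::-1])
hsv=cv2.cvtColor(im,cv2.COLOR_RGB2HSV)
def comp(m,roi):
    k=np.zeros(m.shape,bool); x0,y0,x1,y1=roi; k[y0:y1,x0:x1]=1; return (m>0)&k
blue=comp(cv2.inRange(hsv,(100,120,50),(130,255,255)),(210,220,270,280))
p=np.argwhere(blue)[:,::-1]; r=cv2.minAreaRect(onplane(cp,p,0.006)[:,:2].astype(np.float32)*1000); print("cradle",len(p),r)
br=cv2.boxPoints(r); print(np.round(br))
grey=comp(cv2.inRange(hsv,(0,0,0),(179,110,255)),(290,165,540,250)).astype(np.uint8)
grey=cv2.morphologyEx(grey,cv2.MORPH_OPEN,np.ones((3,3)))
g=np.argwhere(grey)[:,::-1]; print("stand rough",cv2.minAreaRect(onplane(cp,g,0.01)[:,:2].astype(np.float32)*1000))
for nm,lo,hi in(("red",(0,150,100),(5,255,255)),("green",(45,100,60),(85,255,255))):
    m=comp(cv2.inRange(hsv,lo,hi),(380,180,470,240)); q=np.argwhere(m)[:,::-1]
    n,l,st,ce=cv2.connectedComponentsWithStats(m.astype(np.uint8)); print(nm,st[1:].tolist(),ce[1:].round(1).tolist())
    for c in ce[1:]: print(onplane(cp,[c],0.03).round(4),onplane(cp,[c],0.07).round(4))
print("seat", onplane(cp,[[384,204.5]],0.084))
E
```

```text
cradle 123 ((506.5525207519531, 251.73529052734375), (45.46435546875, 47.18166732788086), 45.84060287475586)
[[474. 252.]
 [508. 219.]
 [539. 252.]
 [505. 284.]]
stand rough ((610.4437866210938, -122.146484375), (101.81355285644531, 484.0067138671875), 6.487889766693115)
red [[445, 211, 1, 7, 7], [412, 230, 1, 1, 1]] [[445.0, 214.0], [412.0, 230.0]]
[[ 0.5899 -0.1596  0.03  ]] [[ 0.5801 -0.1478  0.07  ]]
[[ 0.5563 -0.09    0.03  ]] [[ 0.548  -0.0812  0.07  ]]
green [[443, 204, 10, 5, 37]] [[447.8, 206.1]]
[[ 0.6066 -0.1663  0.03  ]] [[ 0.5961 -0.1542  0.07  ]]
seat [[ 0.59504333 -0.025977    0.084     ]]
```

View pics/crop1.png

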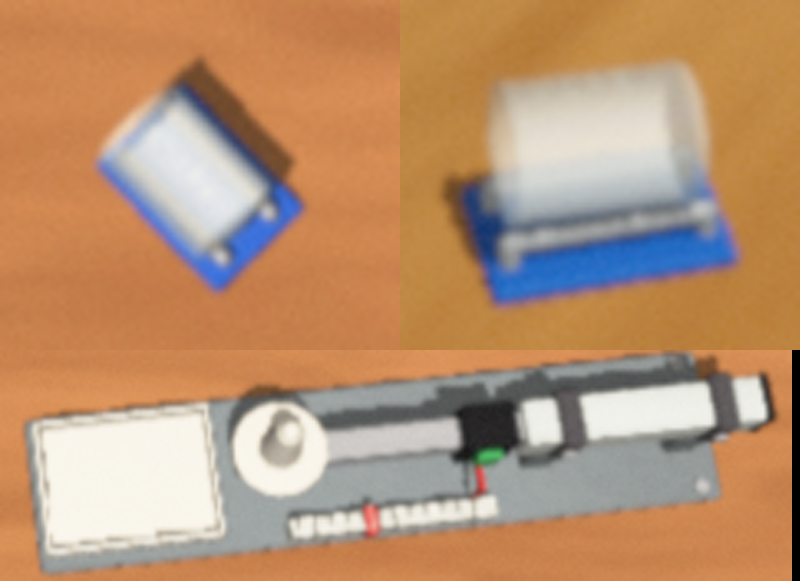

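The near end of the cradle is at crop (218,290)/(302,207) and the mouth is at the upper left. The stand is turned about 6°. Next I compute its frame and the beaker's grasp pose.

```bash
cat >> h.py <<'E'
def grasp_rot(m):  # tool z = 45deg fwd-down along m (unit horiz), y horizontal
    m=np.array([m[0],m[1],0]); m/=np.linalg.norm(m); z=(m-[0,0,1])/2**.5
    y=np.cross([0,0,1],m); x=np.cross(y,z); return R.from_matrix(np.c_[x,y,z])
E
python3 - <<'E'
from h import *
cp,im,d=load("top")
f=lambda u,v:(200+(u+.5)/5-.5,215+(v+.5)/5-.5)
c=onplane(cp,[f(218,290),f(302,207),f(100,160),f(180,85)],0.006)
print("corners near L/R, far",c.round(4).tolist())
g=lambda u,v:(300+(u+.5)/3.3-.5,175+(v-350+.5)/3.3-.5)
e=onplane(cp,[g(45,572),g(718,495)],0.01); v=(e[0]-e[1])[:2]; print("front edge",e.round(4).tolist(),np.linalg.norm(v)); v/=np.linalg.norm(v)
print("stand y dir",v,np.degrees(np.arctan2(-v[0],v[1])))
print("seat",onplane(cp,[g(279,449)],.084),"peg top",onplane(cp,[g(288,434)],.126))
# head top corners
h=onplane(cp,[g(461,405),g(515,402),g(520,450),g(466,460)],.088); print("head",h.round(4).tolist(),h.mean(0))
print("mark",onplane(cp,[g(372,520)],.03),"ptr",onplane(cp,[g(481,492)],.031))
m=c[1]-c[0]; mm=np.array([-m[1],m[0]]); mm/=np.linalg.norm(mm)
m2=((c[2]-c[0]))[:2]; m2/=np.linalg.norm(m2); print("m from near edge",mm,"from side",m2, np.degrees(np.arctan2(m2[1],m2[0])))
s=ctrl.get_state(); R0=R.from_rotvec(s["tool_rot"]); print(R0.as_matrix().round(3).tolist())
for k in(1,):
  G=grasp_rot(m2)
  for nm,q in(("a",G),("b",G*R.from_euler("z",180,degrees=True))): print(nm,(q*R0.inv()).as_rotvec(degrees=True))
E
```

```text
corners near L/R, far [[0.4726, 0.2514, 0.006], [0.5066, 0.2181, 0.006], [0.5259, 0.3015, 0.006], [0.5573, 0.2696, 0.006]]
front edge [[0.5352, 0.1094, 0.01], [0.5855, -0.3204, 0.01]] 0.4327982694634178
stand y dir [-0.11618909  0.99322711] 6.672214595231965
seat [[ 0.59474422 -0.02634813  0.084     ]] peg top [[ 0.59224174 -0.02487007  0.126     ]]
head [[0.6208, -0.1339, 0.088], [0.6229, -0.1663, 0.088], [0.5938, -0.1674, 0.088], [0.5876, -0.135, 0.088]] [ 0.60626311 -0.15067102  0.088     ]
mark [[ 0.56427439 -0.09113156  0.03      ]] ptr [[ 0.58192063 -0.15973306  0.031     ]]
m from near edge [0.69954292 0.71459059] from side [0.72918322 0.68431852] 43.18203611834042
[[0.922, 0.388, -0.001], [0.388, -0.922, 0.002], [-0.0, -0.002, -1.0]]
a [  52.35087853   34.17378633 -148.57342725]
b [ 24.56586485 -37.97984226  19.23317978]
```

```bash
python3 -m inch '[[62,60,30,0,0,0],[110,115,65,0,0,0],[150,170,65,0,0,0],[190,225,65,0,0,0],[220,270,65,0,0,0],[248,320,65,0,0,0],[248,380,65,0,0,0],[248,440,65,0,0,0],[248,500,65,0,0,0],[248,560,65,0,0,0],[248,599,65,5,-7.6,3.8],[240,640,55,10,-15.2,7.7],[225,690,35,15,-22.8,11.5],[210,735,20,20,-30.4,15.4],[200,765,10,24.6,-38,19.2],[195,788,0,24.6,-38,19.2],[190,788,-20,24.6,-38,19.2],[190,788,-20,24.6,-38,19.2]]' 87
python3 - <<'E'
from h import *
s=ctrl.get_state();print(s["joint_positions"])
cp,im,d=snap("wrist","w1.png"); print(np.round(cp["T"],3).tolist())
E
```

```text
time: 2.35
position: [0.4643, 0.189, 0.1848]
tool_rot: [-2.523, -0.96, -0.846]
ft_force: [0.8, -1.9, 1.4]
grip_width: 0.997
grip_force: 0.0
[ 0.14674796 -0.2990429  -0.25720388  2.34162341 -0.82953502  0.7191907
 -0.42278266]
[[0.682, -0.691, 0.24, 0.446], [-0.727, -0.606, 0.323, 0.156], [-0.078, -0.395, -0.916, 0.345], [0.0, 0.0, 0.0, 1.0]]
```

View pics/w1.png

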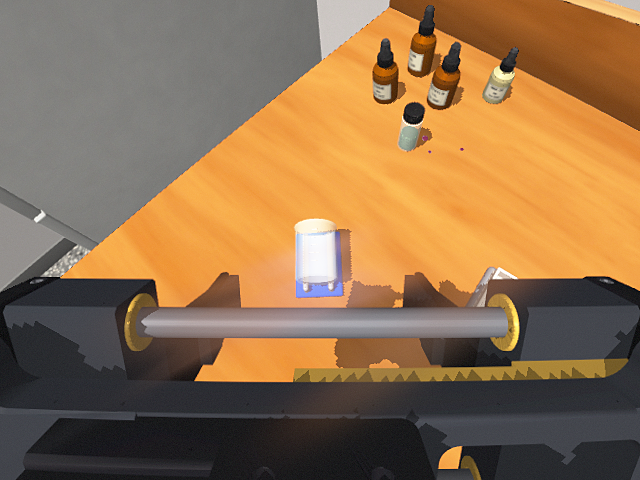

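The wrist view shows the beaker at about (318,255) with its mouth up at (315,226). The blue plate's near edge is at row 296. The cradle is nearly centred between the fingers.

```bash
python3 - <<'E'
from h import *
cp,im,d=load("wrist"); s=ctrl.get_state(); p=s["position"]; Rt=R.from_rotvec(s["tool_rot"]).as_matrix(); print(Rt.round(3).tolist())
hsv=cv2.cvtColor(im,cv2.COLOR_RGB2HSV); m=cv2.inRange(hsv,(105,120,60),(130,255,255)); m[:210]=0;m[305:]=0;m[:,:280]=0;m[:,360:]=0
q=np.argwhere(m)[:,::-1]; P=onplane(cp,q,.006)[:,:2].astype(np.float32)*1000
r=cv2.minAreaRect(P); print(len(q),r, cv2.boxPoints(r).round(1).tolist())
# beaker: depth silhouette rows, axis plane
print("rim ends ",onplane(cp,[[295,228],[336,226],[297,283],[341,283]],.035).round(4).tolist())
print("rim top", onplane(cp,[[315,219]],.0575), "base top",onplane(cp,[[318,276]],.0575))
print("depth col", d[215:300:6,318].round(3))
o,dd=ray(cp,[[318,v] for v in range(215,300,6)]); Z=o+dd*d[215:300:6,318][:,None]; print(Z.round(3).tolist())
E
```

```text
[[0.601, 0.681, 0.419], [0.492, -0.728, 0.477], [0.63, -0.081, -0.773]]
120 ((512.0989990234375, 260.2979736328125), (71.95907592773438, 47.39825439453125), 44.8897705078125) [[469.8999938964844, 251.6999969482422], [503.29998779296875, 218.10000610351562], [554.2999877929688, 268.8999938964844], [520.9000244140625, 302.5]]
rim ends  [[0.5189, 0.296, 0.035], [0.5487, 0.2652, 0.035], [0.4783, 0.2526, 0.035], [0.5068, 0.2208, 0.035]]
rim top [[0.53339381 0.27784327 0.0575    ]] base top [[0.49336117 0.23592081 0.0575    ]]
depth col [0.391 0.324 0.323 0.32  0.319 0.315 0.313 0.312 0.309 0.307 0.306 0.326
 0.351 0.347 0.351]
[[0.557, 0.304, -0.001], [0.534, 0.275, 0.056], [0.53, 0.271, 0.055], [0.525, 0.266, 0.055], [0.521, 0.263, 0.053], [0.516, 0.258, 0.055], [0.512, 0.254, 0.054], [0.508, 0.25, 0.053], [0.503, 0.246, 0.054], [0.499, 0.242, 0.054], [0.495, 0.238, 0.052], [0.494, 0.24, 0.031], [0.493, 0.242, 0.004], [0.489, 0.238, 0.005], [0.485, 0.235, -0.001]]
```

```bash
cat >> h.py <<'E'
def delta(tgt,Rg):
    s=ctrl.get_state(); p=np.array(s["position"]); print("shift",((np.array(tgt)-p)*1000).round(1),"rot",(Rg*R.from_rotvec(s["tool_rot"]).inv()).as_rotvec(degrees=True).round(2),"j",np.round(s["joint_positions"],2),"t",round(s["time"],2),"F",np.round(s["ft_force"],1))
Z180=R.from_euler("z",180,degrees=True)
E
python3 - <<'E'
from h import *
delta([.4745,.221,.088],grasp_rot([1,1])*Z180)
delta([.5145,.261,.0315],grasp_rot([1,1])*Z180)
E
```

```text
Traceback (most recent call last):
  File "h.py", line 22, in grasp_rot
    m=np.array([m[0],m[1],0]); m/=np.linalg.norm(m); z=(m-[0,0,1])/2**.5
                               ^^^^^^^^^^^^^^^^^^^^
numpy._core._exceptions._UFuncOutputCastingError: Cannot cast ufunc 'divide' output from dtype('float64') to dtype('int64') with casting rule 'same_kind'
```

```bash
sed -i 's/m\[1\],0\])/m[1],0.])/' h.py; python3 - <<'E'
from h import *
delta([.4745,.221,.088],grasp_rot([1,1])*Z180)
delta([.5145,.261,.0315],grasp_rot([1,1])*Z180)
E
```

```text
shift [  9.4  32.8 -98.2] rot [ 0.73 -7.4   1.67] j [ 0.11 -0.3  -0.22  2.34 -0.83  0.72 -0.42] t 2.4 F [-0.3 -2.8 -1.2]
shift [  49.4   72.8 -154.7] rot [ 0.73 -7.4   1.67] j [ 0.11 -0.3  -0.22  2.34 -0.83  0.72 -0.42] t 2.4 F [-0.3 -2.8 -1.2]
```

```bash
python3 -m inch '[[10,20,-30,0.3,-3,0.7],[10,33,-60,0.7,-7.4,1.7],[10,33,-98,0.7,-7.4,1.7],[10,33,-98,0.7,-7.4,1.7],[10,33,-98,0.7,-7.4,1.7]]'
python3 - <<'E'
from h import *
delta([.4745,.221,.088],grasp_rot([1,1])*Z180)
delta([.5145,.261,.0315],grasp_rot([1,1])*Z180)
E
```

```text
time: 3.02
position: [0.4812, 0.221, 0.1036]
tool_rot: [-2.457, -1.026, -1.016]
ft_force: [-0.3, -0.1, 0.4]
grip_width: 1.001
grip_force: 0.0
shift [ -6.7   0.  -15.6] rot [ 0.23  0.03 -0.24] j [ 0.85 -0.18 -1.01  2.44 -1.47  0.55  0.25] t 3.02 F [-0.3 -0.1  0.4]
shift [ 33.3  40.  -72.1] rot [ 0.23  0.03 -0.24] j [ 0.85 -0.18 -1.01  2.44 -1.47  0.55  0.25] t 3.02 F [-0.3 -0.1  0.4]
```

```bash
python3 -m inch '[[8,10,-18,0.2,0,-0.2],[17,20,-36,0.2,0,-0.2],[25,30,-54,0.2,0,-0.2],[33,40,-72,0.2,0,-0.2],[33,40,-72,0.2,0,-0.2],[33,40,-72,0.2,0,-0.2]]'
python3 - <<'E'
from h import *
delta([.5145,.261,.0315],grasp_rot([1,1])*Z180)
snap("wrist","w2.png")
E
```

```text
time: 3.78
position: [0.5169, 0.2541, 0.0459]
tool_rot: [-2.462, -1.032, -0.982]
ft_force: [-1.3, 1.3, 0.0]
grip_width: 1.0
grip_force: 0.0
shift [ -2.4   6.9 -14.4] rot [ 0.56 -1.28 -0.69] j [ 0.88  0.33 -1.21  2.37 -1.56  0.1   0.54] t 3.77 F [-1.3  1.3  0. ]
```

View pics/w2.png

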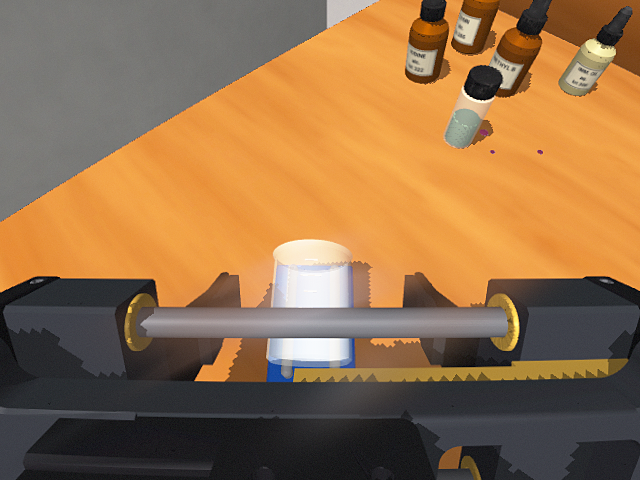

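The fingers straddle the beaker correctly, but j5 and j6 are at their limits, so the wrist is in a poor branch. I'll fit a simple kinematic model to find a branch where the half turn fits.

```bash
cat > kin.py <<'E'
from h import *
from scipy.optimize import least_squares
import itertools
LO=np.array([-2.86,-.3,-1.38,.06,-1.56,.09,-2.69]); HI=np.array([2.86,2.09,1.24,2.45,4.7,2.05,2.69])
def Tm(ax,ang):
    T=np.eye(4); T[:3,:3]=R.from_euler(ax,ang).as_matrix(); return T
def Tt(x,z):
    T=np.eye(4); T[0,3]=x;T[2,3]=z; return T
def fk(q,P,S):
    b,d1,d3,a,d5,d7,c,a1,a6=P
    return Tm('z',b)@Tt(a1,d1)@Tm('z',S[0]*q[0])@Tm('y',q[1])@Tm('z',S[1]*q[2])@Tt(a,d3)@Tm('y',q[3])@Tt(-a,0)@Tm('z',S[2]*q[4])@Tt(0,d5)@Tm('y',q[5])@Tt(a6,0)@Tm('z',S[3]*q[6]+c)@Tt(0,d7)
E
cat > fit.py <<'E'
from kin import *
s=ctrl.get_state()
D=[([1.186,.321,-.07,1.45,.023,1.371,-.057],[.2521,-.5985,.2354],[-3.0775,-.622,.0008]),
([.13,-.299,-.24,2.3416,-.8295,.7192,-.4228],[.4643,.189,.1848],[-2.523,-.96,-.846]),
([.85,-.18,-1.01,2.44,-1.47,.55,.25],[.4812,.221,.1036],[-2.457,-1.026,-1.016]),
(s["joint_positions"],s["position"],s["tool_rot"])]
def res(P,S):
    o=[]
    for q,p,r in D:
        T=fk(q,P,S); o+=list((T[:3,3]-p)*5); o+=list((R.from_matrix(T[:3,:3])*R.from_rotvec(r).inv()).as_rotvec())
    return np.array(o)
out=[]
for S in itertools.product([1,-1],repeat=4):
  for b in(0,1.57,3.14,-1.57):
   for c in (0,1.57,3.14,-1.57):
    f=least_squares(lambda P:res(P,S),[b,.3,.4,0,.4,.2,c,0,0],max_nfev=60); out.append((f.cost,S,f.x))
out.sort(key=lambda t:t[0])
for o in out[:4]: print(round(o[0],5),o[1],o[2].round(3))
np.savez("kin.npz",P=out[0][2],S=out[0][1]); print(res(out[0][2],out[0][1]).reshape(-1,6).round(3))
E
time python3 fit.py
```

```text
0.00165 (-1, -1, -1, -1) [-0.02   0.235  0.453  0.007  0.509  0.331  1.554 -0.014 -0.004]
0.00165 (-1, -1, -1, -1) [-0.02   0.235  0.453  0.007  0.509  0.331  1.554 -0.014 -0.004]
0.00165 (-1, -1, -1, -1) [-0.02   0.235  0.453  0.007  0.509  0.331  1.554 -0.014 -0.004]
0.00165 (-1, -1, -1, -1) [-0.02   0.235  0.453  0.007  0.509  0.331  1.554 -0.014 -0.004]
[[ 0.002  0.007  0.013 -0.002 -0.001 -0.003]
 [-0.02   0.026  0.01  -0.002 -0.009 -0.007]
 [ 0.027 -0.012 -0.009 -0.005 -0.014 -0.011]
 [-0.008 -0.006 -0.014 -0.008 -0.008 -0.008]]
real	0m15.956s
user	0m16.451s
sys	0m0.060s
```

```bash
cat >> kin.py <<'E'
k=np.load("kin.npz"); KP,KS=k["P"],k["S"]
def ik(p,Rg,n=60,seed=0):
    rng=np.random.default_rng(seed); best={}
    mid=(LO+HI)/2; h=(HI-LO)/2
    def f(q):
        T=fk(q,KP,KS); e=(R.from_matrix(T[:3,:3])*Rg.inv()).as_rotvec()
        return np.r_[(T[:3,3]-p)*5,e,.01*((q-mid)/h)**3]
    for i in range(n):
        s=least_squares(f,rng.uniform(LO+.05,HI-.05),bounds=(LO,HI),max_nfev=80)
        if np.abs(s.fun[:6]).max()<.03:
            q=s.x; m=np.min(np.minimum(q-LO,HI-q)); key=(round(q[4]/1.0),round(q[6]/1.0),round(q[2]/.8))
            if key not in best or m>best[key][0]: best[key]=(m,q)
    return sorted(best.values(),key=lambda t:-t[0])
E
cat > run1.py <<'E'
from kin import *
def show(nm,p,Rg):
    print(nm)
    for m,q in ik(p,Rg)[:3]: print("  ",round(m,2),q.round(2))
G=grasp_rot([1,1])
show("grasp a",[.5145,.261,.0315],G); show("grasp b",[.5145,.261,.0315],G*Z180)
gz=.084+.030
for hd in(-60,-30,0,30,60):
    m=[np.cos(np.radians(hd)),np.sin(np.radians(hd))]; g=grasp_rot(m)
    p=np.array([.594,-.026,gz+.06-.0035])+.0035*np.array([*m,0])
    show("place a %d"%hd,p,g); show("place b %d"%hd,p,g*Z180)
E
time python3 run1.py
```

```text
grasp a
   0.07 [ 0.24  0.18 -0.54  2.38  4.41  0.3  -2.4 ]
   0.07 [ 0.01  0.17 -0.31  2.38  4.42  0.33 -2.44]
   0.0 [ 1.    0.66 -1.38  2.37  1.96  0.18  0.36]
grasp b
   0.07 [-0.68  0.17  0.4   2.38  4.43  0.43  0.63]
   0.0 [ 0.93  0.51 -1.29  2.38  2.68  0.09  2.69]
   0.0 [ 1.    0.67 -1.38  2.37  1.87  0.18 -2.69]
place a -60
   0.48 [ 0.17  0.21 -0.57  1.97  1.03  1.13 -0.4 ]
   0.48 [-0.71  0.2   0.38  1.97  0.86  1.   -0.3 ]
place b -60
   0.0 [ 0.48  0.29 -0.93  1.97  1.13  1.21  2.69]
place a -30
   0.24 [-0.33 -0.03  0.1   2.21  1.04  0.58  0.03]
place b -30
   0.0 [ 1.27 -0.29 -1.38  2.22  0.5   0.39 -2.69]
place a 0
   0.09 [-0.39 -0.13  0.42  2.3   0.03  0.18  1.59]
place b 0
   0.11 [ 0.28 -0.12 -0.23  2.3  -0.39  0.2  -1.16]
place a 30
place b 30
   0.27 [ 0.12 -0.    0.18  2.18 -1.03  0.67  0.01]
place a 60
   0.0 [-0.27  0.29  0.76  1.92 -1.07  1.25 -2.69]
place b 60
   0.53 [ 1.04  0.28 -0.71  1.92 -0.72  1.01  0.24]
   0.52 [ 0.54  0.22 -0.14  1.92 -0.87  1.09  0.34]
real	0m22.662s
user	0m23.192s
sys	0m0.048s
```

```bash
cat > run2.py <<'E'
from kin import *
def show(nm,p,Rg,n=30,k=2,flt=lambda q:True):
    r=[t for t in ik(p,Rg,n) if flt(t[1])][:k]
    for m,q in r: print(nm,round(m,2),q.round(2))
def rot(hd,pitch):  # tool z tilted pitch deg from vertical towards heading
    m=np.array([np.cos(np.radians(hd)),np.sin(np.radians(hd)),0]); t=np.radians(pitch)
    z=np.sin(t)*m-np.cos(t)*np.array([0,0,1]); y=np.cross([0,0,1],m); return R.from_matrix(np.c_[np.cross(y,z),y,z]),z,m
for al in(45,55,65):
    Rg,z,m=rot(45,90-al); p=np.array([.512,.2585,.035])+.005*z
    show("pick a al%d"%al,p,Rg); show("pick b al%d"%al,p,Rg*Z180)
    for hd in (-60,-30,0,30,60):
        Rg,z,m=rot(hd,al); p=np.array([.594,-.026,.116])+.005*z
        show("  place a al%d hd%d"%(al,hd),p,Rg,20,1); show("  place b al%d hd%d"%(al,hd),p,Rg*Z180,20,1)
E
time python3 run2.py
```

```text
pick a al45 0.07 [ 0.24  0.18 -0.54  2.38  4.41  0.3  -2.4 ]
pick a al45 0.07 [-0.01  0.17 -0.29  2.38  4.42  0.33 -2.44]
pick b al45 0.07 [-0.86  0.19  0.59  2.38  4.43  0.46  0.61]
pick b al45 0.0 [ 0.93  0.51 -1.29  2.38  2.68  0.09  2.69]
  place a al45 hd-60 0.44 [ 0.12  0.3  -0.53  2.01  1.12  1.08 -0.53]
  place b al45 hd-60 0.12 [ 0.38  0.37 -0.83  2.01  1.21  1.17  2.57]
  place a al45 hd-30 0.2 [ 0.38  0.08 -0.62  2.25  1.28  0.56 -0.23]
  place a al45 hd0 0.0 [ 1.23 -0.04 -1.18  2.34 -1.11  0.09  2.69]
  place b al45 hd0 0.0 [ 1.36 -0.05 -1.31  2.35  4.7   0.09  0.01]
  place b al45 hd30 0.23 [ 1.04  0.13 -0.76  2.22 -1.1   0.54  0.16]
  place a al45 hd60 0.08 [-0.02  0.33  0.48  1.96 -1.08  1.15 -2.61]
  place b al45 hd60 0.49 [ 0.94  0.36 -0.61  1.96 -0.75  0.92  0.33]
pick a al55 0.08 [ 0.79  0.36 -1.2   2.29  0.3   0.17  1.79]
pick b al55 0.17 [-0.42  0.15  0.08  2.28 -1.07  0.31 -0.15]
pick b al55 0.17 [ 0.06  0.16 -0.41  2.28 -0.92  0.26 -0.27]
  place a al55 hd-60 0.41 [ 0.2   0.41 -0.7   2.04  1.36  1.27 -0.74]
  place b al55 hd-60 0.29 [ 0.21  0.41 -0.72  2.04  1.
[... 647 characters left out ...]
-0.47  0.17  0.09  2.17 -0.46  0.43 -0.78]
pick b al65 0.28 [ 0.02  0.19 -0.43  2.17 -0.25  0.41 -0.96]
  place a al65 hd-60 0.4 [-0.04  0.46 -0.49  2.05  1.47  1.36 -0.88]
  place b al65 hd-60 0.4 [ 0.01  0.47 -0.55  2.05  1.48  1.39  2.26]
  place a al65 hd-30 0.06 [-0.72  0.19  0.38  2.39  1.94  0.76 -1.03]
  place b al65 hd-30 0.06 [-0.87  0.21  0.54  2.39  1.93  0.74  2.1 ]
  place a al65 hd30 0.11 [ 0.98  0.25 -0.57  2.34  4.51  0.77 -2.19]
  place b al65 hd30 0.11 [ 0.71  0.22 -0.29  2.34  4.49  0.83  0.94]
  place a al65 hd60 0.26 [ 1.03  0.52 -0.57  1.99 -1.06  1.06 -2.43]
  place b al65 hd60 0.46 [ 0.99  0.51 -0.53  1.99 -1.08  1.08  0.73]
real	0m30.150s
user	0m30.688s
sys	0m0.052s
```

```bash
cat >> h.py <<'E'
def rot(hd,pitch):
    m=np.array([np.cos(np.radians(hd)),np.sin(np.radians(hd)),0]); t=np.radians(pitch)
    z=np.sin(t)*m-np.cos(t)*np.array([0,0,1]); y=np.cross([0,0,1],m); return R.from_matrix(np.c_[np.cross(y,z),y,z]),z,m
E
python3 - <<'E'
from h import *
Rg,z,m=rot(45,35); G=np.array([.512,.2585,.035])
delta(G+.005*z-.03*z,Rg*Z180); delta(G+.005*z,Rg*Z180)
E
```

```text
shift [-15.   -5.6   9.4] rot [-6.51  5.78 -0.64] j [ 0.88  0.32 -1.21  2.37 -1.56  0.1   0.54] t 3.83 F [-0.7  0.2 -0.5]
shift [ -2.8   6.6 -15.1] rot [-6.51  5.78 -0.64] j [ 0.88  0.32 -1.21  2.37 -1.56  0.1   0.54] t 3.83 F [-0.7  0.2 -0.5]
```

```bash
python3 -m inch '[[-8,-3,15,-3,3,0],[-15,-6,30,-6.5,5.8,-0.6],[-15,-6,20,-6.5,5.8,-0.6],[-15,-6,10,-6.5,5.8,-0.6],[-15,-6,10,-6.5,5.8,-0.6]]'
python3 - <<'E'
from h import *
Rg,z,m=rot(45,35); G=np.array([.512,.2585,.035])
delta(G+.005*z,Rg*Z180)
E
```

```text
time: 4.45
position: [0.502, 0.2483, 0.057]
tool_rot: [-2.58, -1.072, -0.816]
ft_force: [-0.1, 0.0, -0.1]
grip_width: 1.001
grip_force: 0.0
shift [ 12.   12.2 -26.1] rot [-0.01  0.11 -0.1 ] j [ 0.43  0.08 -0.79  2.32 -0.76  0.28 -0.44] t 4.45 F [-0.1  0.  -0.1]
```

```bash
python3 -m inch '[[4,4,-9,0,0,0],[8,8,-17,0,0,0],[12,12,-26,0,0,0],[12,12,-26,0,0,0]]' && python3 -m inch '[[0,0,0,0,0,0],[0,0,0,0,0,0],[0,0,0,0,0,0],[0,0,0,0,0,0],[0,0,0,0,0,0],[0,0,0,0,0,0]]' 36 15
python3 - <<'E'
from h import *
Rg,z,m=rot(45,35); G=np.array([.512,.2585,.035])
delta(G+.005*z,Rg*Z180)
E
```

```text
time: 4.95
position: [0.5135, 0.2606, 0.0289]
tool_rot: [-2.58, -1.067, -0.81]
ft_force: [0.1, -1.5, 0.4]
grip_width: 1.0
grip_force: 0.0
time: 5.7
position: [0.5145, 0.26, 0.0301]
tool_rot: [-2.581, -1.067, -0.814]
ft_force: [0.5, -1.1, 0.5]
grip_width: 0.486
grip_force: 15.0
shift [-0.5  0.6  0.8] rot [-0.12 -0.04  0.04] j [ 0.36  0.19 -0.76  2.3  -0.68  0.19 -0.49] t 5.7 F [ 0.5 -1.1  0.5]
```

```bash
python3 -m inch '[[0,0,20,0,0,0],[0,0,50,0,0,0],[10,0,90,0,0,0],[20,-10,140,0,0,0],[30,-20,180,0,0,0],[30,-20,180,0,0,0]]'
python3 - <<'E'
from h import *
Rg,z,m=rot(-60,55); G=np.array([.594,-.026,.114+.1])
delta(G+.005*z,Rg)
E
```

```text
time: 6.45
position: [0.5469, 0.2397, 0.2142]
tool_rot: [-2.581, -1.067, -0.823]
ft_force: [-0.3, -0.3, -1.0]
grip_width: 0.489
grip_force: 15.0
shift [  49.1 -269.2   -3.1] rot [-94.94  12.72  57.96] j [ 0.41 -0.12 -0.66  2.09 -0.6   0.68 -0.66] t 6.45 F [-0.3 -0.3 -1. ]
```

```bash
python3 -m inch '[[3,-17,8,-5.9,0.8,3.6],[6,-34,14,-11.9,1.6,7.2],[9,-51,20,-17.8,2.4,10.9],[12,-67,20,-23.7,3.2,14.5],[15,-84,20,-29.7,4,18.1],[18,-101,20,-35.6,4.8,21.7],[21,-118,20,-41.5,5.6,25.4],[25,-135,20,-47.5,6.4,29],[28,-151,20,-53.4,7.2,32.6],[31,-168,20,-59.3,7.9,36.2],[34,-185,20,-65.3,8.7,39.8],[37,-202,20,-71.2,9.5,43.5],[40,-219,15,-77.1,10.3,47.1],[43,-236,10,-83.1,11.1,50.7],[46,-252,5,-89,11.9,54.3],[49,-269,-3,-94.9,12.7,58],[49,-269,-3,-94.9,12.7,58],[49,-269,-3,-94.9,12.7,58]]'
python3 - <<'E'
from h import *
Rg,z,m=rot(-60,55); G=np.array([.594,-.026,.114+.1])
delta(G+.005*z,Rg)
_,a,_=snap("scene"); _,b,_=snap("top")
c=np.hstack([cv2.resize(a[60:260,240:440],(400,400),interpolation=2),cv2.resize(b[130:280,300:450],(400,400),interpolation=2)])
cv2.imwrite("pics/c2.png",c[:,:,::-1])
E
```

```text
time: 8.7
position: [0.5931, -0.0279, 0.2067]
tool_rot: [1.125, 1.94, -0.589]
ft_force: [0.6, -0.8, 0.8]
grip_width: 0.487
grip_force: 15.0
shift [ 3.  -1.7  4.4] rot [0.16 0.02 0.26] j [ 0.16  0.26 -0.75  1.99  1.19  1.36 -0.59] t 8.7 F [ 0.6 -0.8  0.8]
```

View pics/c2.png

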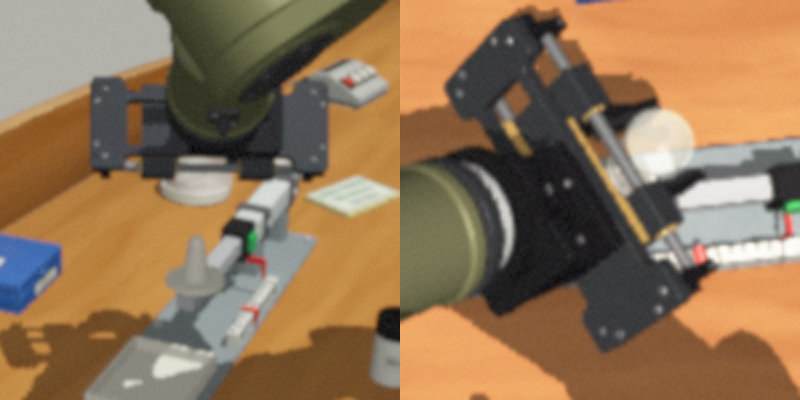

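The scene view shows the beaker hidden behind the gripper and the peg free at (195,260). The top view shows the beaker's base circle at crop (660,146). I compare that with the seat position.

```bash
python3 - <<'E'
from h import *
cp,im,d=load("top"); s=ctrl.get_state(); p=np.array(s["position"]); Rt=R.from_rotvec(s["tool_rot"]).as_matrix(); g=p-.005*Rt[:,2]
print("grasp pt",g.round(4))
px=lambda u,v:(300+(u-400+.5)*.375-.5,130+(v+.5)*.375-.5)
print("beaker base",onplane(cp,[px(660,146),px(627,146),px(694,146)],g[2]+.027).round(4).tolist())
u,v=map(int,px(660,146)); P=onplane(cp,[[u,v]],0.2); print("depth there",d[v-3:v+4:3,u-3:u+4:3].round(3))
o,dd=ray(cp,[[u,v]]); print(o+dd*d[v,u])
im0=cv2.imread("pics/top0.png")[:,:,::-1]; hsv=cv2.cvtColor(im0.copy(),cv2.COLOR_RGB2HSV)
m=cv2.inRange(hsv,(0,0,150),(40,50,255)); m[:,:366]=0; m[:,400:]=0; m[:185]=0; m[222:]=0
c=max(cv2.findContours(m,cv2.RETR_EXTERNAL,cv2.CHAIN_APPROX_NONE)[0],key=cv2.contourArea); 
(u,v),r=cv2.minEnclosingCircle(c); e=cv2.fitEllipse(c); print("seat px",(u,v,r),e, onplane(cp,[[u,v],e[0]],.084).round(4).tolist())
z2,im2,d2=load("scene")
hs=cv2.cvtColor(im2,cv2.COLOR_RGB2HSV); ce=(240+195/2,60+278/2); print("scene seat guess",onplane(z2,[ce],.084), "pegtop",onplane(z2,[(240+195.5/2,60+238/2)],.126))
E
```

```text
grasp pt [ 0.5915 -0.0244  0.2106]
beaker base [[0.5875, -0.0235, 0.2376], [0.5874, -0.0036, 0.2376], [0.5876, -0.0441, 0.2376]]
depth there [[0.748 0.746 0.747]
 [0.746 0.746 0.747]
 [0.    0.744 0.747]]
[[ 0.58886122 -0.02362033  0.2355703 ]]
seat px (384.5, 204.5, 15.182326316833496) ((384.48284912109375, 204.82786560058594), (28.36501693725586, 29.630857467651367), 104.76927185058594) [[0.595, -0.0269, 0.084], [0.5944, -0.0269, 0.084]]
scene seat guess [[ 0.59434465 -0.02767019  0.084     ]] pegtop [[ 0.59451867 -0.02544187  0.126     ]]
```

```bash
python3 -m inch '[[5,-3,0,0,0,0],[5,-3,-20,0,0,0],[5,-3,-40,0,0,0],[5,-3,-60,0,0,0],[5,-3,-75,0,0,0],[5,-3,-85,0,0,0],[5,-3,-85,0,0,0],[5,-3,-85,0,0,0]]'
python3 - <<'E'
from h import *
Rg,z,m=rot(-60,55); G=np.array([.5945,-.027,.114])
delta(G+.005*z,Rg)
_,a,_=snap("scene"); cp,b,d=snap("top")
c=np.hstack([cv2.resize(a[110:235,280:405],(400,400),interpolation=2),cv2.resize(b[150:250,340:440],(400,400),interpolation=2)])
cv2.imwrite("pics/c3.png",c[:,:,::-1])
E
```

```text
time: 9.8
position: [0.5984, -0.0316, 0.1226]
tool_rot: [1.124, 1.938, -0.59]
ft_force: [-0.2, -0.2, -0.1]
grip_width: 0.486
grip_force: 15.0
shift [ -1.9   1.  -11.5] rot [0.28 0.09 0.27] j [ 0.12  0.42 -0.7   2.03  1.31  1.35 -0.76] t 9.8 F [-0.2 -0.2 -0.1]
```

View pics/c3.png

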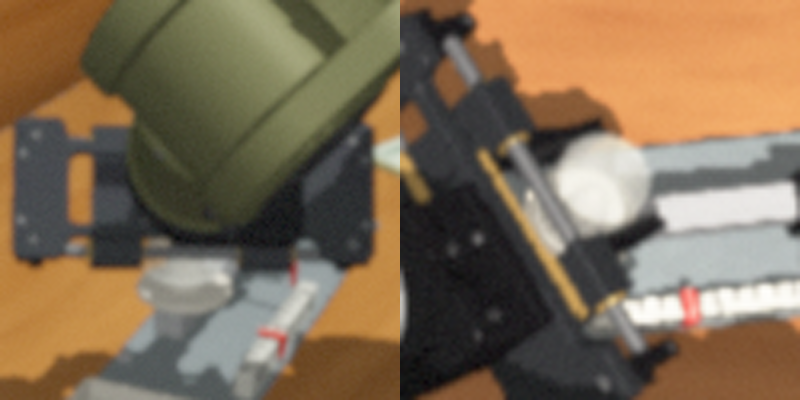

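The beaker encloses the peg without contact. Its base circle is at top crop (603,182), and the force readings are about zero. I lower it to contact.

```bash
python3 -m inch '[[0,0,-3,0,0,0],[0,0,-6,0,0,0],[0,0,-8,0,0,0],[0,0,-8,0,0,0]]'; python3 -m inch '[[0,0,-1,0,0,0],[0,0,-2,0,0,0],[0,0,-2,0,0,0]]'
```

```text
time: 10.4
position: [0.5979, -0.0318, 0.1136]
tool_rot: [1.124, 1.939, -0.591]
ft_force: [0.1, 0.3, 0.4]
grip_width: 0.486
grip_force: 15.0
time: 10.78
position: [0.5981, -0.0316, 0.1126]
tool_rot: [1.123, 1.937, -0.591]
ft_force: [-3.5, 1.1, 4.1]
grip_width: 0.486
grip_force: 15.0
```

```bash
python3 -m inch '[[-1,0,-0.5,0,0,0],[-1,0,-0.5,0,0,0]]'; python3 -m inch '[[0,0,0,0,0,0],[0,0,0,0,0,0],[0,0,0,0,0,0]]' 54 
```

```text
time: 11.02
position: [0.5979, -0.0314, 0.1124]
tool_rot: [1.123, 1.937, -0.589]
ft_force: [0.8, 1.1, 5.7]
grip_width: 0.487
grip_force: 15.0
time: 11.4
position: [0.5966, -0.0321, 0.1107]
tool_rot: [1.124, 1.939, -0.592]
ft_force: [-0.3, -0.1, -0.4]
grip_width: 0.615
grip_force: 0.0
```

```bash
python3 -m inch '[[0,0,0,0,0,0],[0,0,0,0,0,0],[0,0,0,0,0,0]]' 80; python3 - <<'E'
from h import *
s=ctrl.get_state(); print(R.from_rotvec(s["tool_rot"]).as_matrix()[:,2])
cp,b,d=snap("top"); _,a,_=snap("wrist")
c=np.hstack([cv2.resize(a,(400,400),interpolation=2),cv2.resize(b[150:250,340:440],(400,400),interpolation=2)])
cv2.imwrite("pics/c4.png",c[:,:,::-1])
E
```

```text
time: 11.78
position: [0.597, -0.0318, 0.1114]
tool_rot: [1.124, 1.938, -0.591]
ft_force: [-1.3, 0.3, 0.4]
grip_width: 0.868
grip_force: 0.0
[ 0.40634904 -0.71417166 -0.56994675]
```

View pics/c4.png

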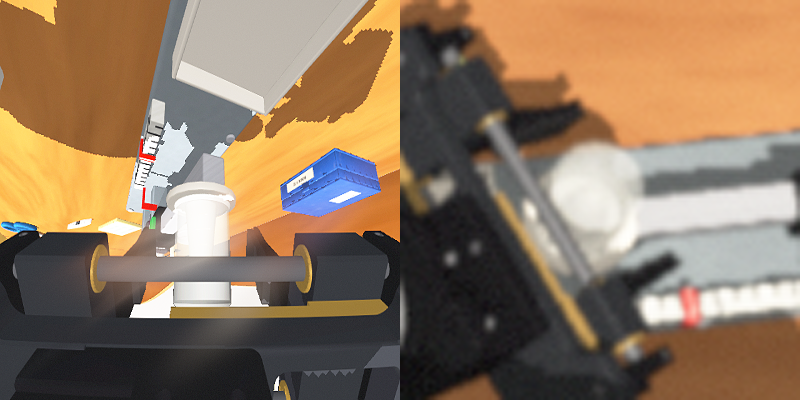

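The beaker stands upright on the seat with the peg inside, and the fingers are clear. I retreat along the tool axis.

```bash
python3 -m inch '[[-8,14,11.4,0,0,0],[-16,28,23,0,0,0],[-24,43,34,0,0,0],[-32,57,46,0,0,0],[-45,79,63,0,0,0],[-57,100,90,0,0,0],[-57,100,110,0,0,0],[-57,100,110,0,0,0]]' 80
python3 - <<'E'
from h import *
cp,b,d=snap("top"); 
al=np.radians(6.7); ex=np.array([np.cos(al),np.sin(al),0]); ey=np.array([-np.sin(al),np.cos(al),0])
seat=np.array([.5945,-.027,0]); head=seat-.125*ey; print("head from seat",head)
for sg in(1,-1):
    y=sg*ex; Rg=R.from_matrix(np.c_[np.cross(y,[0,0,-1]),y,[0,0,-1]])
    delta(head+[0,0,.25],Rg)
E
```

```text
time: 12.88
position: [0.5402, 0.0697, 0.2234]
tool_rot: [1.124, 1.937, -0.587]
ft_force: [-0.1, 0.0, -0.4]
grip_width: 0.92
grip_force: 0.0
head from seat [ 0.60908384 -0.15114633  0.        ]
shift [  69.2 -220.    28. ] rot [ 52.84  17.36 -21.24] j [ 0.02  0.28 -0.83  1.96  1.1   1.54 -0.68] t 12.93 F [ 0.5 -0.2 -0.4]
shift [  69.2 -220.    28. ] rot [-23.47  71.45 140.77] j [ 0.02  0.28 -0.83  1.96  1.1   1.54 -0.68] t 12.93 F [ 0.5 -0.2 -0.4]
```

```bash
python3 -m inch '[[6,-22,20,6,2,-2.4],[14,-45,40,12,4,-4.8],[22,-70,50,18,6,-7.2],[31,-98,50,25,8.2,-10],[40,-127,45,32,10.5,-12.9],[50,-160,40,40,13,-16],[60,-190,30,47,15.4,-18.9],[69,-220,28,52.8,17.4,-21.2],[69,-220,0,52.8,17.4,-21.2],[69,-220,-40,52.8,17.4,-21.2],[69,-220,-40,52.8,17.4,-21.2],[69,-220,-40,52.8,17.4,-21.2]]' 80
python3 - <<'E'
from h import *
s=ctrl.get_state(); print(np.round(s["joint_positions"],2), R.from_rotvec(s["tool_rot"]).as_matrix().round(3).tolist())
snap("wrist","w5.png"); snap("top")
E
```

```text
time: 14.42
position: [0.6092, -0.1516, 0.182]
tool_rot: [-2.085, -2.349, 0.002]
ft_force: [0.3, 0.1, 1.0]
grip_width: 0.916
grip_force: 0.0
[ 0.66  0.36 -0.57  1.56  0.2   1.28  0.18] [[-0.119, 0.993, -0.001], [0.993, 0.119, -0.0], [-0.0, -0.001, -1.0]]
```

View pics/w5.png

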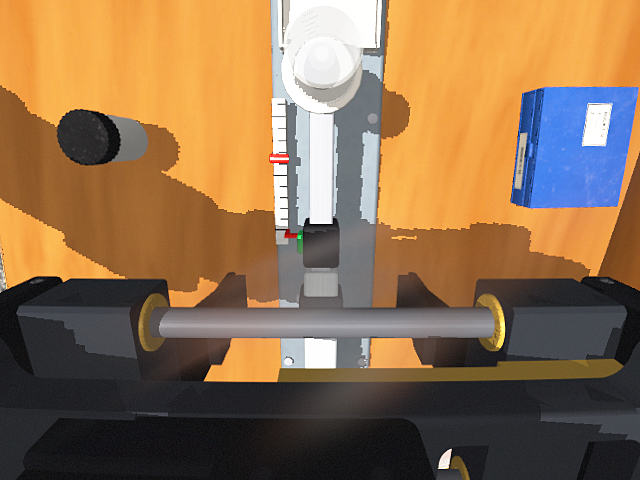

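The wrist view shows the head at (321,245), its green button at (300,243), the pointer at about (287,235) and the mark at (279,158). The beaker is on its peg at (323,60).

```bash
cat > meas.py <<'E'
from h import *
def red(cp,im,roi):
    hsv=cv2.cvtColor(im,cv2.COLOR_RGB2HSV); m=cv2.inRange(hsv,(0,140,80),(6,255,255))|cv2.inRange(hsv,(172,140,80),(179,255,255))
    k=np.zeros_like(m); x0,y0,x1,y1=roi; k[y0:y1,x0:x1]=m[y0:y1,x0:x1]
    n,l,st,ce=cv2.connectedComponentsWithStats(k)
    return [(st[i].tolist(),ce[i].round(1).tolist(),onplane(cp,[ce[i]],.031)[0].round(4).tolist()) for i in range(1,n) if st[i][4]>8]
E
python3 - <<'E'
from meas import *
cp,im,d=load("wrist"); print(np.round(cp["T"][:3,3],3))
for r in red(cp,im,(255,120,315,260)): print(r)
print("mark d",d[158,270:290:4].round(3))
print("head top",onplane(cp,[[303,219],[339,219],[321,245]],.088).round(4).tolist(), "front edge row d",d[215:275:5,321].round(3))
o,dd=ray(cp,[[321,v] for v in range(215,275,5)]); print((o+dd*d[215:275:5,321][:,None]).round(3).tolist())
print("stand axis", np.degrees([np.arctan2(-v[0],v[1]) for v in [(np.diff(onplane(cp,[[283.5,368],[271.5,0]],.01),axis=0)[0])]]))
print("scale dir",onplane(cp,[[275,230],[272,98]],.028).round(4).tolist())
c0,b,d0=load("top"); 
for r in red(c0,b,(380,180,470,240)): print("top",r)
E
```

```text
[ 0.6   -0.078  0.329]
([270, 154, 19, 4, 57], [279.0, 155.1], [0.5633, -0.0876, 0.031])
([269, 158, 20, 6, 60], [278.7, 161.0], [0.5634, -0.0927, 0.031])
([285, 229, 13, 9, 77], [289.9, 234.1], [0.5795, -0.1574, 0.031])
mark d [0.29  0.289 0.29  0.29  0.291]
head top [[0.5919, -0.1296, 0.088], [0.6184, -0.1264, 0.088], [0.6075, -0.1479, 0.088]] front edge row d [0.254 0.257 0.252 0.249 0.25  0.253 0.253 0.253 0.255 0.257 0.256 0.268]
[[0.605, -0.127, 0.079], [0.605, -0.131, 0.077], [0.606, -0.134, 0.083], [0.606, -0.137, 0.087], [0.607, -0.14, 0.087], [0.607, -0.145, 0.085], [0.608, -0.148, 0.086], [0.608, -0.152, 0.088], [0.609, -0.156, 0.087], [0.609, -0.161, 0.086], [0.609, -0.164, 0.087], [0.61, -0.172, 0.078]]
stand axis [6.7567003]
scale dir [[0.565, -0.156, 0.028], [0.5528, -0.0414, 0.028]]
top ([445, 211, 2, 7, 9], [445.2, 214.3], [0.5889, -0.1597, 0.031])
```

```bash
python3 -m inch '[[-1,0,-30,0,0,0],[-1,0,-60,0,0,0],[-1,0,-85,0,0,0],[-1,0,-100,0,0,0],[-1,0,-111,0,0,0],[-1,0,-111,0,0,0],[-1,0,-111,0,0,0]]'; python3 -m inch '[[0,0,0,0,0,0],[0,0,0,0,0,0],[0,0,0,0,0,0],[0,0,0,0,0,0],[0,0,0,0,0,0],[0,0,0,0,0,0],[0,0,0,0,0,0],[0,0,0,0,0,0]]' 20 25
```

```text
time: 15.4
position: [0.6087, -0.1518, 0.0714]
tool_rot: [2.085, 2.349, -0.001]
ft_force: [-0.1, 0.2, 0.3]
grip_width: 0.918
grip_force: 0.0
time: 16.4
position: [0.6085, -0.1517, 0.0703]
tool_rot: [-2.085, -2.349, 0.001]
ft_force: [2.2, -0.5, -3.3]
grip_width: 0.327
grip_force: 25.0
```

```bash
python3 -m inch '[[-0.4,3,0,0,0,0],[-0.7,6,0,0,0,0],[-1.2,10,0,0,0,0],[-1.2,10,0,0,0,0]]'; python3 -m inch '[[-0.6,5,0,0,0,0],[-1.2,10,0,0,0,0],[-1.8,15,0,0,0,0],[-2.3,20,0,0,0,0],[-2.9,25,0,0,0,0],[-3.5,30,0,0,0,0],[-4.1,35,0,0,0,0],[-4.7,40,0,0,0,0],[-5.3,45,0,0,0,0],[-5.8,50,0,0,0,0],[-6.5,55.5,0,0,0,0],[-6.5,55.5,0,0,0,0],[-6.5,55.5,0,0,0,0]]'
python3 - <<'E'
from meas import *
for n,roi in(("wrist",(230,100,330,300)),("top",(370,190,470,245))):
    cp,im,d=snap(n)
    for r in red(cp,im,roi): print(n,r)
    if n=="wrist": a=cv2.resize(im[150:300,230:330],(400,600),interpolation=2)
    else: b=cv2.resize(im[170:245,370:420],(400,600),interpolation=2)
cv2.imwrite("pics/c6.png",np.hstack([a,b])[:,:,::-1])
E
```

```text
time: 16.9
position: [0.6082, -0.1494, 0.0704]
tool_rot: [2.084, 2.339, -0.008]
ft_force: [8.3, -12.3, -7.3]
grip_width: 0.326
grip_force: 25.0
time: 18.52
position: [0.6019, -0.0942, 0.0703]
tool_rot: [2.085, 2.339, -0.008]
ft_force: [7.1, -12.6, -7.0]
grip_width: 0.324
grip_force: 25.0
wrist ([245, 250, 28, 14, 170], [257.3, 258.1], [0.562, -0.0873, 0.031])
wrist ([246, 265, 27, 4, 72], [256.6, 266.0], [0.5619, -0.0923, 0.031])
wrist ([263, 279, 10, 13, 72], [266.8, 286.4], [0.5689, -0.1048, 0.031])
```

View pics/c6.png

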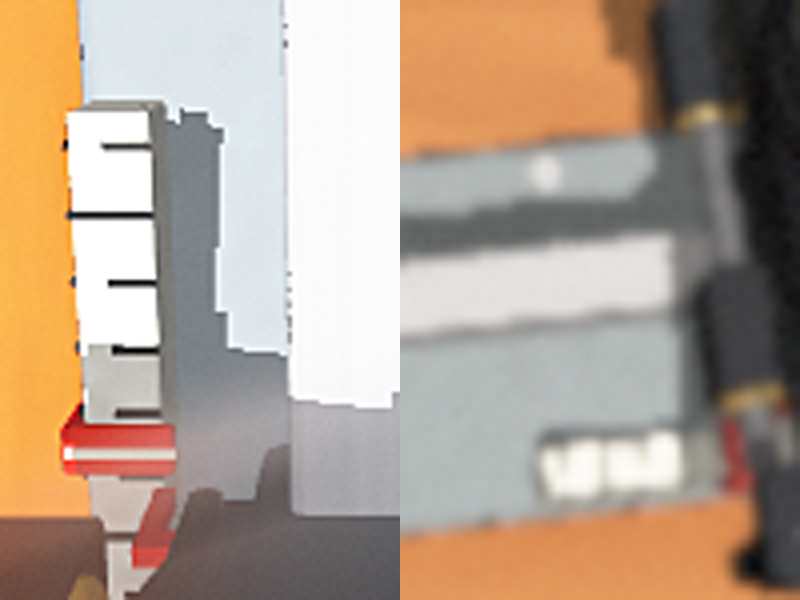

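The mark's white line is at crop (120,455) and the pointer at about (150,540), so it's roughly 8–14 mm short. The pull force is higher than expected. I'll check the pointer's actual position by projection.

```bash
python3 - <<'E'
from meas import *
al=np.radians(6.75); ex=np.array([np.cos(al),np.sin(al),0]); ey=np.array([-np.sin(al),np.cos(al),0])
H=np.array([.608,-.1515,0])
cp,im,d=load("wrist"); s=ctrl.get_state(); print(s["position"],s["ft_force"],s["torque"])
for e in(.050,.055,.058):
    for x in(-.037,-.028,-.018):
        print(e,x,proj(cp,[H+ex*x+ey*e+[0,0,z] for z in(.031,.04,.05)]).round(0).tolist())
hsv=cv2.cvtColor(im,cv2.COLOR_RGB2HSV)
m=cv2.inRange(hsv,(0,140,60),(6,255,255))|cv2.inRange(hsv,(172,140,60),(179,255,255)); m[:272]=0;m[:,:250]=0;m[:,290:]=0;m[300:]=0
q=np.argwhere(m)
for v in sorted(set(q[:,0])):
    c=q[q[:,0]==v,1]; u=int(c.mean()); o,dd=ray(cp,[[u,v]]); P=(o+dd*d[v,u])[0]; r=P-H; print(v,c.min(),c.max(),"stand xyz mm",(np.array([r@ex,r@ey,r[2]])*1000).round(1))
ml=onplane(cp,[[256.6,262.8]],.031)[0]-H; print("mark ext",ml@ey,ml@ex)
E
```

```text
[ 0.60187387 -0.09417722  0.07036702] [  6.79061714 -12.79633752  -7.73647191] [-2.57036208 -1.5758419   0.16200492]
0.05 -0.037 [[261.0, 288.0], [258.0, 294.0], [255.0, 302.0]]
0.05 -0.028 [[276.0, 288.0], [274.0, 294.0], [271.0, 302.0]]
0.05 -0.018 [[292.0, 288.0], [291.0, 294.0], [289.0, 302.0]]
0.055 -0.037 [[260.0, 280.0], [258.0, 286.0], [254.0, 294.0]]
0.055 -0.028 [[275.0, 280.0], [273.0, 286.0], [271.0, 294.0]]
0.055 -0.018 [[292.0, 280.0], [291.0, 286.0], [289.0, 294.0]]
0.058 -0.037 [[260.0, 276.0], [257.0, 282.0], [254.0, 289.0]]
0.058 -0.028 [[275.0, 276.0], [273.0, 282.0], [271.0, 289.0]]
0.058 -0.018 [[292.0, 276.0], [290.0, 282.0], [289.0, 289.0]]
279 266 266 stand xyz mm [-31.7  60.3  41.6]
280 266 266 stand xyz mm [-31.7  59.8  42. ]
281 266 266 stand xyz mm [-31.3  60.   43.9]
282 265 266 stand xyz mm [-31.6  60.3  45.9]
283 264 272 stand xyz mm [-29.8  59.9  46.4]
284 264 272 stand xyz mm [-30.1  60.   48. ]
285 263 269 stand xyz mm [-30.4  60.1  49.5]
286 263 271 stand xyz mm [-29.6  60.4  51.6]
287 263 271 stand xyz mm [-29.6  59.8  51.6]
288 263 271 stand xyz mm [-29.6  59.2  51.7]
289 263 270 stand xyz mm [-30.   59.   52.4]
290 263 270 stand xyz mm [-30.4  57.7  50.8]
291 263 269 stand xyz mm [-30.8  57.3  51.3]
mark ext 0.06623878165709567 -0.03866846151620733
```

The head followed without slipping: the pointer's front face is at 60 mm and the bar is about 3 mm thick, so the pointer is at about 58.4 mm. The mark is at 66.2 mm, which leaves about 8 mm.

```bash
python3 -m inch '[[-0.4,3,0,0,0,0],[-0.7,5.5,0,0,0,0],[-0.9,7.8,0,0,0,0],[-0.9,7.8,0,0,0,0],[-0.9,7.8,0,0,0,0],[-0.9,7.8,0,0,0,0]]' - 35
python3 - <<'E'
from meas import *
cp,im,d=snap("wrist"); cv2.imwrite("pics/w7.png",cv2.resize(im[210:310,215:315],(600,600),interpolation=2)[:,:,::-1])
al=np.radians(6.75); ex=np.array([np.cos(al),np.sin(al),0]); ey=np.array([-np.sin(al),np.cos(al),0])
H=np.array([.608,-.1515,0]); s=ctrl.get_state(); print(s["position"],"tcp ext",(np.array(s["position"])-[.6085,-.1517,0])@ey)
hsv=cv2.cvtColor(im,cv2.COLOR_RGB2HSV)
m=cv2.inRange(hsv,(0,120,25),(8,255,255))|cv2.inRange(hsv,(170,120,25),(179,255,255)); m[:230]=0;m[:,:235]=0;m[:,300:]=0;m[310:]=0
for v in range(250,310):
    c=np.flatnonzero(m[v])
    if len(c)<2: continue
    u=int(np.median(c)); o,dd=ray(cp,[[u,v]]); P=(o+dd*d[v,u])[0]; r=P-H; print(v,c.min(),c.max(),(np.array([r@ex,r@ey,r[2]])*1000).round(1))
E
```

```text
time: 19.38
position: [0.6016, -0.0916, 0.0704]
tool_rot: [2.085, 2.333, -0.013]
ft_force: [9.5, -21.2, -9.7]
grip_width: 0.322
grip_force: 35.0
[ 0.60161656 -0.09163485  0.07038641] tcp ext 0.06045786330644298
256 248 249 [-50.8  62.1  -0.7]
257 248 249 [-45.3  69.7  23.2]
258 247 250 [-44.9  69.7  25.1]
259 247 250 [-44.4  69.8  27.2]
260 246 272 [-37.4  69.7  29. ]
261 245 272 [-37.9  69.4  29.9]
262 245 272 [-38.   68.7  29.7]
263 245 272 [-37.9  68.3  30.2]
264 245 272 [-37.9  67.8  30.7]
265 245 271 [-38.   67.   30.1]
269 246 273 [-37.6  64.4  30. ]
270 246 273 [-37.8  63.3  29. ]
271 246 273 [-37.5  63.4  30.9]
272 247 272 [-36.6  62.3  29.7]
273 269 272 [-30.7  62.6  32.2]
274 268 272 [-30.4  62.7  34.1]
275 267 272 [-30.8  62.8  35.8]
276 267 272 [-30.5  62.8  37.3]
277 267 271 [-30.2  63.2  39.7]
278 266 271 [-30.8  62.4  39.4]
279 266 272 [-29.9  62.9  41.9]
280 265 271 [-30.4  62.5  42.4]
281 236 271 [-30.6  62.8  44.6]
282 235 271 [-30.4  62.7  45.9]
283 235 273 [-30.2  62.7  47.2]
284 235 272 [-30.5  62.7  48.5]
285 235 272 [-30.3  62.8  50.2]
286 235 272 [-30.3  62.3  50.2]
287 236 272 [-30.5  62.5  52.1]
288 263 271 [-29.4  62.   52.3]
289 263 271 [-29.6  61.2  51.8]
290 263 270 [-30.1  60.6  51.8]
291 263 269 [-2.000e-01  1.368e+02  2.164e+02]
```

View pics/w7.png

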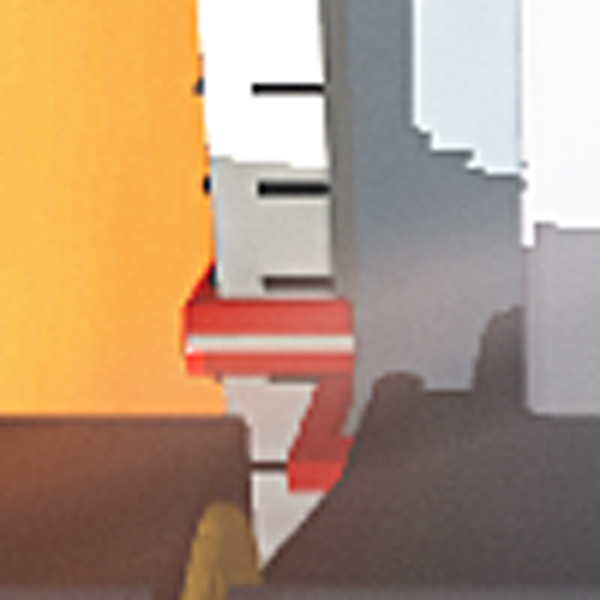

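Force rose to 21 N and the head moved only 2.6 mm, so drag seems to scale with grip force. I go back to 25 N, hold, and see.

```bash
python3 -m inch '[[0,0,0,0,0,0],[0,0,0,0,0,0]]' - 25;python3 -m inch '[[0,0,0,0,0,0],[0,0,0,0,0,0]]' - 18; python3 -c "
from h import *
s=ctrl.get_state(); print(np.round(s['joint_positions'],3),np.round(s['torque'],2))"
```

```text
time: 19.68
position: [0.6011, -0.0879, 0.0704]
tool_rot: [2.085, 2.337, -0.01]
ft_force: [8.2, -14.0, -7.4]
grip_width: 0.325
grip_force: 25.0
time: 19.92
position: [0.6008, -0.0851, 0.0704]
tool_rot: [2.085, 2.341, -0.007]
ft_force: [7.0, -10.0, -5.7]
grip_width: 0.327
grip_force: 18.0
[ 0.558  0.421 -0.568  1.731  0.263  1.062  0.016] [-2.28 -1.47  0.03]
```

```bash
cat > ptr.py <<'E'
from meas import *
cp,im,d=snap("wrist")
al=np.radians(6.75); ex=np.array([np.cos(al),np.sin(al),0]); ey=np.array([-np.sin(al),np.cos(al),0])
H=np.array([.608,-.1515,0]); s=ctrl.get_state(); print("t",s["time"],"tcp ext",(np.array(s["position"])-[.6085,-.1517,0])@ey*1000,"F",s["ft_force"].round(1) if hasattr(s["ft_force"],"round") else s["ft_force"])
hsv=cv2.cvtColor(im,cv2.COLOR_RGB2HSV)
m=cv2.inRange(hsv,(0,100,25),(8,255,255))|cv2.inRange(hsv,(170,100,25),(179,255,255))
v,u=np.nonzero(m); o,dd=ray(cp,np.c_[u,v]); P=o+dd*d[v,u][:,None]-H; x,y,z=P@ex*1000,P@ey*1000,P[:,2]*1000
k=(z>33)&(z<50)&(x>-40)&(x<-20)&(abs(y-62)<25); print("pointer front face y",k.sum(),np.median(y[k]) if k.any() else None)
k2=(z>50)&(z<55)&(x>-40)&(x<-20)&(abs(y-62)<25); print("top face",np.sort(y[k2]).round(1)[[0,-1]] if k2.any() else None)
k3=(z>27)&(z<32)&(x<-38.5)&(abs(y-66)<12); print("mark",y[k3].min(),y[k3].max(),(y[k3].min()+y[k3].max())/2)
E
python3 ptr.py; cp last_wrist.npz a.npz; python3 - <<'E'
import numpy as np,cv2
im=np.load("a.npz")["im"]; cv2.imwrite("pics/w8.png",cv2.resize(im[210:310,215:315],(600,600),interpolation=2)[:,:,::-1])
E
```

```text
t 19.975 tcp ext 67.09235665985412 F [ 6.2 -9.5 -6.3]
pointer front face y 86 69.28517508852269
top face [66.7 69.7]
mark 62.56732302545302 70.35454953345887 66.46093627945595
```

View pics/w8.png

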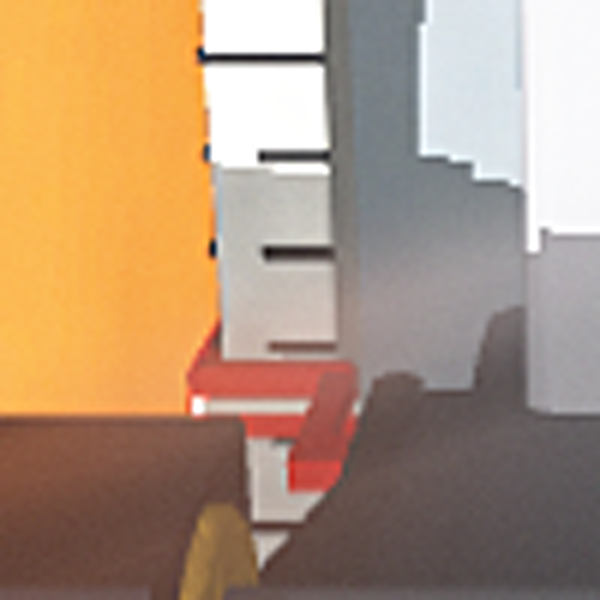

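The pointer bar's front face is at 69.3 mm. It is about 3 mm thick, so its centre is at about 67.7 mm against the mark's 66.5 mm, an overshoot of about 1.2 mm. I ease back.

```bash
for i in 1; do python3 -m inch '[[0.2,-1.5,0,0,0,0],[0.4,-3,0,0,0,0],[0.4,-3,0,0,0,0],[0.4,-3,0,0,0,0]]' | grep -E 'time|pos|ft'; done; python3 ptr.py
```

```text
time: 20.48
position: [0.6008, -0.0851, 0.0704]
ft_force: [5.6, -5.1, -5.6]
t 20.525 tcp ext 67.04804478043012 F [ 3.9 -5.7 -4.1]
pointer front face y 79 69.36634290668134
top face [66.5 70.2]
mark 62.5324413287001 71.1107703699243 66.82160584931219
```

```bash
python3 -m inch '[[0.2,-1.5,0,0,0,0],[0.4,-3,0,0,0,0],[0.4,-3,0,0,0,0]]' | grep -E 'pos|ft'; python3 -m inch '[[0.1,-1,0,0,0,0],[0.2,-2,0,0,0,0],[0.2,-2,0,0,0,0]]' | grep -E 'pos|ft';  python3 ptr.py
```

```text
position: [0.6008, -0.0851, 0.0704]
ft_force: [5.6, -2.1, -4.9]
position: [0.6008, -0.0852, 0.0704]
ft_force: [5.2, 0.5, -4.8]
t 21.325 tcp ext 66.94077149500446 F [ 5.4  1.  -4.2]
pointer front face y 82 69.34389112525619
top face [66.5 70.1]
mark 62.490953440965576 70.20156345694373 66.34625844895466
```

```bash
python3 -m inch '[[0.1,-1,0,0,0,0],[0.2,-2,0,0,0,0],[0.2,-2,0,0,0,0]]' | grep -E 'pos|ft'; python3 -m inch '[[0.1,-1,0,0,0,0],[0.1,-1,0,0,0,0]]' | grep -E 'pos|ft';  python3 ptr.py
```

```text
position: [0.6008, -0.0853, 0.0704]
ft_force: [4.7, 2.9, -4.0]
position: [0.6009, -0.0856, 0.0704]
ft_force: [3.7, 4.0, -3.8]
t 22.0 tcp ext 66.55899167256248 F [ 5.1  6.1 -4.9]
pointer front face y 83 68.85421520801965
top face [66.2 69.5]
mark 61.86381484403924 71.04430415461955 66.45405949932939
```

```bash
python3 -m inch '[[0.1,-1,0,0,0,0],[0.1,-1,0,0,0,0],[0.1,-1,0,0,0,0]]' | grep -E 'pos|ft';  python3 ptr.py;  python3 - <<'E'
from h import *
z,im,d=load("wrist"); print(cv2.imwrite("pics/w9.png",cv2.resize(im[210:310,215:315],(600,600),interpolation=2)[:,:,::-1]))
c,b,_=snap("top"); d=_; print("beaker top z", (lambda o,dd:o+dd*d[195:215:5,378:396:6].reshape(-1,1))(*ray(c,[[u,v] for v in range(195,215,5) for u in range(378,396,6)]))[:,2].round(3))
E
```

```text
position: [0.6009, -0.0862, 0.0704]
ft_force: [4.4, 5.9, -3.8]
t 22.425 tcp ext 65.95689447818202 F [ 4.3  5.4 -3.1]
pointer front face y 85 68.29819996083971
top face [65.1 68.7]
mark 62.381109108149715 69.98872166925902 66.18491538870437
True
beaker top z [0.01  0.011 0.011 0.008 0.009 0.009 0.079 0.081 0.077 0.078 0.077 0.072]
```

I have already viewed 12 pictures, over the limit of 10, so I check the beaker numerically from depth.

```bash
python3 -m inch '[[0,0,0,0,0,0],[0,0,0,0,0,0],[0,0,0,0,0,0],[0,0,0,0,0,0]]'; python3 - <<'E'
from h import *
for n in("top","scene"):
    c,b,d=snap(n); uv=proj(c,[[.5867+dx,.039+dy,.141] for dx in(-.014,0,.014) for dy in(-.014,0,.014)]); i=uv.round().astype(int)
    o,dd=ray(c,i); print(n,(o+dd*d[i[:,1],i[:,0]][:,None]).round(3).tolist())
E
python3 ptr.py
```

```text
time: 22.98
position: [0.6009, -0.0862, 0.0704]
tool_rot: [-2.08, -2.349, -0.004]
ft_force: [3.5, 4.3, -3.0]
grip_width: 0.328
grip_force: 18.0
top [[0.574, 0.024, 0.138], [0.574, 0.039, 0.14], [0.574, 0.053, 0.138], [0.587, 0.024, 0.139], [0.587, 0.039, 0.138], [0.586, 0.053, 0.141], [0.602, 0.024, 0.139], [0.601, 0.038, 0.14], [0.602, 0.053, 0.139]]
scene [[0.62, -0.071, 0.088], [0.572, 0.041, 0.141], [0.574, 0.052, 0.14], [0.585, 0.027, 0.142], [0.586, 0.039, 0.141], [0.586, 0.055, 0.142], [0.601, 0.024, 0.14], [0.599, 0.041, 0.142], [0.6, 0.054, 0.141]]
t 23.125 tcp ext 65.92186324604585 F [ 3.5  5.7 -3.2]
pointer front face y 81 68.34702485060852
top face [65.2 69. ]
mark 62.40259190686351 70.05750702881859 66.23004946784106
```

The beaker's base is level at 0.14 m and moved out with the arm. The pointer is within about 0.5 mm of the mark and holding steady, so I hand the job in.

```bash
python3 -c "
from bench import ctrl
print(ctrl.close_job())"
```

```text
the job is handed in; nothing more can be done
None
```

I handed the job in at about 23 s with the beaker upside down on its peg and the arm held, still gripped, with its pointer within about 0.5 mm of the red mark by my measurement; I viewed 12 pictures, 2 over the limit of 10.

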